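Set the strap jig's gap: guide plate in, nut home, back a quarter turn, hold

TASK

Set up the strap jig for belt leather: first slide the slotted guide plate along its channel, under the knurled nut, until it is fully up against the stop; then screw the nut down (clockwise seen from above) until it bottoms out, and back it off a quarter turn. Finish while still gripping the nut at that setting, so that it cannot creep, and do not let go. Leave the plate home and do not disturb the other things on the bench.

Things in the scene. Friction and masses are not known exactly. Their poses are not given: they have to be found in the camera images.
- jig: Fixed jig, yaw varies: green base 250 x 84 x 12 mm (x -205 to +45), two low steel rails (tops z = 21 mm) forming a straight channel 60 mm wide along x, floor z = 12 mm. Origin at bench height on the axis of the upright 12 mm steel stud (top z = 79 mm); x points along the channel the way the plate must slide, z up.
- plate: Loose aluminium guide plate in the channel, 136 x 56 x 10 mm, 0.2 to 0.35 kg. Origin on its underside below its post; x points to its forked end, reaching x = -20 to +116 mm, with an open slot 18 mm wide from x = +60 mm to the fork's tips that passes around the stud. At the start the fork is short of the stud; home against the stop, the origin is at x = -84 mm in the jig's frame.
- nut: Round knurled brass nut, 40 mm diameter, 34 mm tall, already started on the stud, which sticks out of its top. Origin at the centre of its underside: 23.5 mm above the bench when bottomed (1.5 mm above the plate), 0.955 mm higher per rad backed off (6 mm per turn). x points to the small raised rib on its top. It stays as left and turns easily (0.06 N m).
- nut_turn (a joint): Turn of the nut, rad: 0 = bottomed out (hard stop on the stud's shoulder), grows as it is unscrewed, anticlockwise seen from above. Starts between 2.2 and 3.6.
- glue_jar: Bystander: jar, 64 mm diameter, 85 mm tall; origin under its centre.
- edge_paint: Bystander: bottle, 56 mm diameter, 150 mm tall; origin under its centre.
- glue_brush: Bystander: glue brush lying on the bench, handle to its -x.
- burnisher: Bystander: small turned wooden edge burnisher standing about 13 cm beside the jig's centre line, 26 mm diameter, 47 mm tall; origin under its centre.
- punch: Bystander: steel hole punch lying beside the jig, about 12 to 14 cm from its centre line, 96 mm long along its x, 20 mm thick; origin under its middle.
- ruler: Bystander: steel ruler lying flat, 220 x 30 x 4 mm, along its x.
- jig_stop (a point): Middle of the face of the steel stop block across the channel's end, at x = +32, y = 0, z = 17 mm in the jig's frame; the block's top is at z = 22 mm.
- post_top (a point): Centre of the top of the plate's square upright steel post (18 x 18 mm, 34 mm high above the plate's top face, 44 mm above its underside), the grip for sliding the plate; the post's sides run along the plate's x and y.
Not all that is in view belongs to the job. What is meant by the plate is not purple, and is the larger of those in its own colour.

How it is judged:
By the outcome, as a careful person would: the job done as asked, in the order asked, and still so for the second after the job is handed in, while the arm keeps its last pose, push and grip.
It also fails if it takes over 58 s, if anything falls off the work surface, if the arm or the gripper's body presses on something with over 40 N, if the wrist force passes 120 N, or if a joint passes its speed limit or range.

ROBOT

A 7-joint arm with a two-finger parallel gripper is mounted at the origin on the work surface. World frame = base frame: x ahead of the robot, y to its left, z up, the work surface at z = 0. Lengths are in m, angles in rad, forces in N, time in s.
With the tool pointing down it reaches from about 0.4 to 0.85 m from the base axis. Payload 4.5 kg.
Tool frame: the origin (TCP) lies between the finger pads; the fingertips stand 19 mm ahead of it and the grasp point (between the pads) is the TCP; z points along the fingers, y is the direction in which the jaws open and shut (so a half turn about z gives the same grasp; the last joint's range is limited). The gripper opens to 88 mm and grips with 3 to 60 N. Pads are 18 mm wide; open, the fingers measure 123 mm over their backs; the gripper's body (75 mm by 187 mm) begins 45 mm behind the grasp point.
Start: joints at [-1.187, 0.689, -0.195, 1.565, 0.157, 0.902, -0.215], TCP at [0.214, 0.587, 0.258] pointing down, gripper open.
Joint ranges: [-3.01, 3.01], [-0.46, 2.08], [-1.47, 1.51], [0.13, 2.56], [-1, 4.14], [0.04, 2.09], [-2.66, 2.66]. Speed limits (rad/s): [2.57, 2.57, 3.14, 3.14, 3.14, 3.14, 3.14].

INTERFACE

Orientations are given as a unit quaternion [x, y, z, w].
In Python, from plant import status, snapshot, finish_job, cut_out, tip_of gives the robot as it stands. The module is installed in compiled form; this text tells all that it offers.
- The arm moves only by the tool carry_out, never from a script. Its arguments are lists of equal length, an entry for each row: "linear": the shift along the world's x, y, z in m, a list of three; "roll": the turn about the world's z in rad. A call has 1 to 8 rows; each row is the pose to reach, as a shift and turn from the pose measured when the call began; what a row does not reach only later rows make up. A row lasts 1/12 s, in which the tool goes at most 41.7 mm and 7.16 degrees, less where a joint would pass 70% of its speed; a pose out of reach is approached as far as the arm can. A call with a gripper value outside its range is refused whole. "gripper" is the opening, from 0 (shut) to 1 (fully open), set as the call begins (left out, the last holds). The fingers move at their own pace and stop on an object; "grip_force" is the grip in N (left out, the last holds). Time passes only in rows, so rows that repeat a pose let the fingers close. It gives the time, the measured TCP pose, the force and the opening at its end, in the units of the state.
- status.get_state(): the state, without advancing time (a new reading comes with each control period).
- snapshot(name): name is "scene" or "side" or "wrist"; returns a dict with "img" (384x512x3 uint8, red, green, blue), "range_z" (384x512 float32, m along the optical axis (not along the pixel's ray), 0 where there is no reading), "fx", "fy", "cx", "cy" (pixels), "world_from_camera" (4x4, takes a point from camera to world coordinates). Camera axes: x right, y down, z forward; pixel columns grow to the right and rows downward; lengths in m; the calibration is good to about 2 mm. A picture is of the moment at which its call begins.
- finish_job(): hands the job in, once; it reports no verdict.
Trained networks look in a picture, given as the dict that the camera call returned (one of the last four; its "shot" number tells which), for a name from the list of things; names that differ only in an ending like _2 or _b are one class to them, and where a whole thing is asked for, a point or a joint stands for the part that bears it (a point fixed in the world has none). Each returns a list of dicts, best first, with "confidence" (0 to 1); they miss things now and then, are a little off and sometimes report something else, mostly with a low value. They report only what shows in the picture. A call takes as long as a camera call. They do not tell look-alikes from the thing itself.
- cut_out(picture, query): "region" (384x512 bool, what is visible of it) and "pixel" ([column, row] in pixels, amid what is visible of it).
- tip_of(picture, query): "pixel" ([column, row] in pixels: a listed point, or the origin of a listed thing).
The state is a dict: "clock": time; "q": joint angles; "qd": joint speeds; "joint_torque": joint torques, N m; "tool_pos": TCP position; "eef_rot": TCP orientation; "contact_force": force on the tool from outside, world axes, zero at the start; "moment": the same for the moment, N m; "opening": opening from 0.0 (shut) to 1.0 (fully open).
Only numpy, scipy, OpenCV 4.12 (cv2) and the standard library are available. Lean on these libraries where they do the work, as an engineer would, in place of code of your own. Each camera call takes 0.05 s, during which the arm holds its last target.

## Working session

There is one attempt and no reset: what is moved stays moved. The work goes in short steps, Python scripts to look and compute and a tool call to move; the robot and the scene stay as the last step left them, time stands still between calls to the robot, and variables do not carry over. Pictures are saved under pics/ and viewed, and the job is handed in when it is done.

Besides the shell and the picture viewer there is one more tool, called after "Call:" by a JSON object that holds its "api" and its "payload". carry_out: Moves the arm, as the interface text tells. Its arguments: {"type":"object","properties":{"linear":{"type":"array"},"roll":{"type":"array"},"gripper":{"type":"number"},"grip_force":{"type":"number"}},"required":["linear","roll"]}

```bash
mkdir -p pics
cat > h.py <<'E'
import numpy as np, cv2, pickle
from plant import status, snapshot, finish_job, cut_out, tip_of
def save(p,n,crop=None,s=1.5):
    im=p['img'][:,:,::-1]
    if crop: im=im[crop[1]:crop[3],crop[0]:crop[2]]
    cv2.imwrite('pics/'+n,cv2.resize(im,None,fx=s,fy=s,interpolation=cv2.INTER_CUBIC))
def cloud(p):
    z=p['range_z'];v,u=np.mgrid[:z.shape[0],:z.shape[1]]
    P=np.stack([(u-p['cx'])/p['fx']*z,(v-p['cy'])/p['fy']*z,z],-1)
    T=p['world_from_camera'];W=P@T[:3,:3].T+T[:3,3];W[z==0]=np.nan;return W
E
python3 - <<'E'
from h import *
s=status.get_state();print({k:np.round(v,3) for k,v in s.items()})
for n in['scene','side','wrist']:
    p=snapshot(n);pickle.dump(p,open(n+'0.pkl','wb'));save(p,n+'0.png');W=cloud(p);print(n,p['world_from_camera'].round(3).tolist(),p['fx'])
    for q in['plate','post_top','nut','jig','jig_stop']:
        for d in tip_of(p,q)[:4]:
            c,r=np.round(d['pixel']).astype(int)
            print(q,d['confidence'],np.round(d['pixel'],1),W[r,c].round(3) if 0<=r<384 and 0<=c<512 else '')
E
```

```text
{'clock': np.float64(0.0), 'q': array([-1.187,  0.69 , -0.195,  1.566,  0.157,  0.902, -0.215]), 'qd': array([-0.002,  0.001, -0.   , -0.001, -0.   ,  0.002,  0.   ]), 'joint_torque': array([-0.0000e+00, -5.2756e+01, -1.2670e+00, -1.5342e+01, -5.3000e-02,
        6.0000e-03,  0.0000e+00]), 'tool_pos': array([0.214, 0.587, 0.257]), 'eef_rot': array([ 0.174,  0.985, -0.001, -0.   ]), 'contact_force': array([-0.247,  0.096, -0.047]), 'moment': array([ 0.034,  0.011, -0.017]), 'opening': np.float64(1.0)}
scene [[-0.174, 0.663, -0.728, 1.512], [0.985, 0.104, -0.141, 0.151], [-0.018, -0.741, -0.671, 0.931], [0.0, 0.0, 0.0, 1.0]] 449.302239709589
plate 0.88 [318.2 224.1] [0.639 0.166 0.023]
plate 0.7 [216.3 260. ] [ 0.8   -0.086  0.013]
plate 0.69 [314.6 263. ] [0.764 0.168 0.007]
plate 0.31 [265.9 210.6] [0.613 0.017 0.025]
post_top 0.97 [316.8 211.8] [0.63 0.16 0.06]
post_top 0.91 [314.8 256. ] [0.758 0.166 0.028]
post_top 0.72 [215.7 252.1] [ 0.769 -0.094  0.007]
nut 0.53 [260.3 201.1] [ 0.564 -0.009  0.014]
nut 0.52 [267.  202.5] [0.595 0.017 0.043]
jig 0.91 [268.5 208.5] [0.59  0.019 0.015]
jig_stop 0.91 [261.2 200.2] [ 0.582 -0.003  0.036]
side [[0.979, -0.099, 0.18, 0.381], [-0.205, -0.504, 0.839, -1.088], [0.007, -0.858, -0.514, 0.727], [0.0, 0.0, 0.0, 1.0]] 405.1625912296384
plate 0.61 [327.  218.4] [ 0.805 -0.102  0.002]
plate 0.54 [255.9 180.4] [0.626 0.143 0.024]
plate 0.54 [289.2 176.7] [0.754 0.165 0.01 ]
plate 0.53 [286.3 191.6] [0.719 0.076 0.002]
post_top 0.81 [257.8 170.5] [0.636 0.157 0.055]
post_top 0.62 [291.7 173.5] [0.762 0.157 0.026]
post_top 0.55 [321.5 205.1] [ 0.815 -0.026  0.001]
nut 0.62 [247.8 205.6] [ 0.569 -0.014  0.021]
jig 0.97 [246.4 203.9] [0.566 0.008 0.014]
jig_stop 0.96 [248.8 208. ] [ 0.57  -0.028  0.022]
wrist [[0.343, 0.901, 0.266, 0.145], [0.939, -0.329, -0.097, 0.612], [0.0, 0.283, -0.959, 0.383], [0.0, 0.0, 0.0, 1.0]] 323.2895301340539
```

View pics/scene0.png

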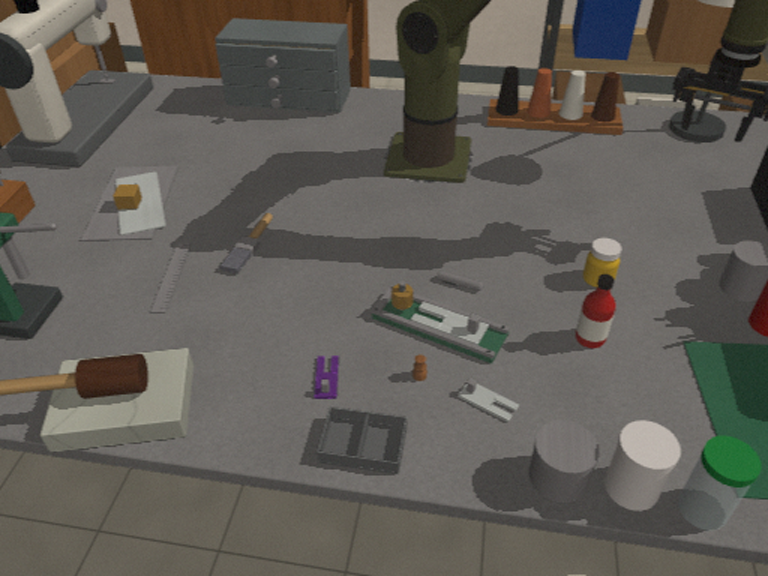

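View pics/side0.png

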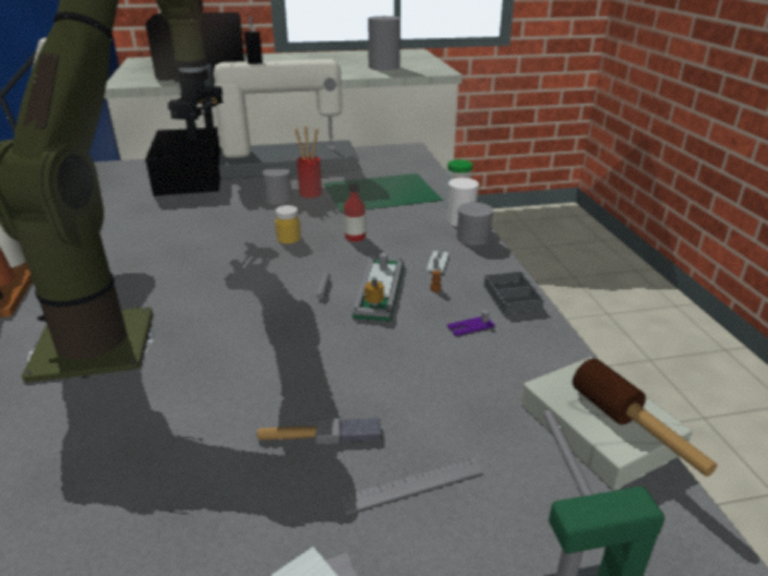

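Run:
```python
from h import *
p=pickle.load(open('scene0.pkl','rb'));save(p,'scene0c.png',(190,160,390,290),4)
p=pickle.load(open('side0.pkl','rb'));save(p,'side0c.png',(200,140,350,250),5)
```

```text
(no output)
```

View pics/scene0c.png

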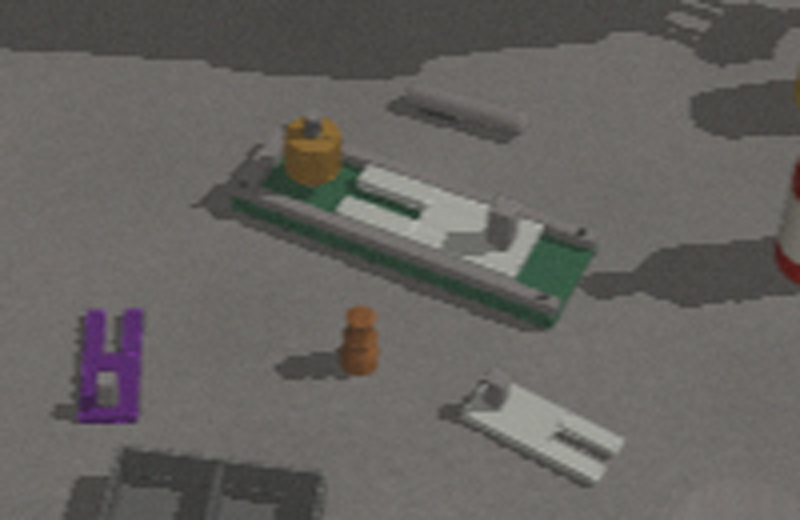

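View pics/side0c.png

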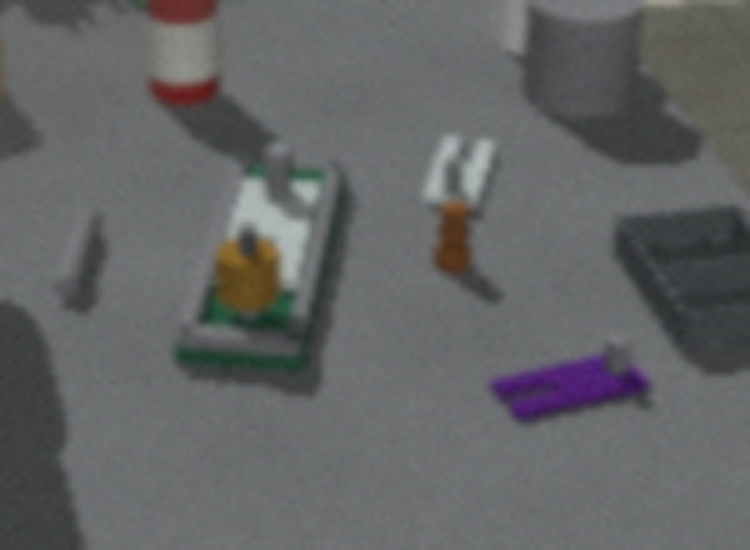

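Candidates, in scene pixels (512x384):
- Silver forked plate in the green jig's channel, at (300,212).
- Small silver plate on the bench, at (325,267).
- Purple plate, at (217,252).

The first fits: it isn't purple, it is the larger silver one, and it sits in the channel. The enlarged crop shows this too. The next step is to measure the jig frame.

Run:
```python
from h import *
for n in['scene','side']:
    p=snapshot(n);W=cloud(p)
    for q in['jig','plate','nut','glue_jar','edge_paint','burnisher','punch']:
        for d in cut_out(p,q)[:3]:
            m=d['region'];P=W[m];P=P[~np.isnan(P[:,0])]
            if len(P)<5: continue
            r=cv2.minAreaRect(P[:,:2].astype(np.float32))
            print(n,q,round(d['confidence'],2),np.round(d['pixel']),m.sum(),np.median(P,0).round(3),'zmax',np.percentile(P[:,2],97).round(3),'rect',np.round(r[0],3),np.round(r[1],3),round(r[2],1))
```

```text
scene jig 0.8 [277. 218.] 1561 [0.608 0.062 0.017] zmax 0.062 rect [0.592 0.089] [0.265 0.108] 71.6
scene jig 0.35 [164. 165.] 502 [ 0.448 -0.341  0.017] zmax 0.023 rect [ 0.413 -0.351] [0.059 0.215] 85.2
scene plate 0.66 [306. 215.] 699 [0.617 0.121 0.022] zmax 0.055 rect [0.609 0.109] [0.143 0.063] 71.9
scene plate 0.59 [216. 252.] 391 [ 0.769 -0.087  0.007] zmax 0.031 rect [ 0.762 -0.092] [0.098 0.041] 12.1
scene plate 0.56 [322. 266.] 462 [0.77  0.19  0.007] zmax 0.03 rect [0.77  0.194] [0.098 0.042] 66.8
scene nut 0.75 [269. 200.] 173 [0.591 0.02  0.054] zmax 0.064 rect [0.584 0.018] [0.029 0.041] 4.8
scene glue_jar 0.71 [399. 173.] 536 [0.433 0.393 0.063] zmax 0.088 rect [0.42  0.399] [0.059 0.057] 41.4
scene glue_jar 0.68 [305. 189.] 205 [0.479 0.12  0.016] zmax 0.022 rect [0.468 0.124] [0.092 0.043] 78.8
scene edge_paint 0.78 [397. 211.] 878 [0.607 0.371 0.08 ] zmax 0.15 rect [0.575 0.361] [0.098 0.052] 28.6
scene punch 0.74 [304. 190.] 176 [0.481 0.12  0.016] zmax 0.022 rect [0.481 0.122] [0.091 0.021] 74.8
scene punch 0.34 [397. 211.] 868 [0.607 0.371 0.077] zmax 0.149 rect
[... 263 characters left out ...]
37 [ 0.537 -0.479  0.005] zmax 0.008 rect [ 0.547 -0.475] [0.218 0.036] 8.6
side plate 0.62 [316. 216.] 291 [ 0.768 -0.092  0.008] zmax 0.03 rect [ 0.764 -0.089] [0.096 0.052] 15.6
side nut 0.5 [279. 321.] 1223 [ 0.547 -0.478  0.005] zmax 0.008 rect [ 0.549 -0.478] [0.223 0.045] 11.6
side glue_jar 0.95 [190. 148.] 334 [0.418 0.378 0.056] zmax 0.088 rect [0.417 0.391] [0.057 0.059] 40.8
side edge_paint 0.74 [236. 142.] 432 [0.591 0.355 0.074] zmax 0.151 rect [0.612 0.513] [0.348 0.053] 81.9
side edge_paint 0.72 [189. 150.] 358 [0.418 0.378 0.053] zmax 0.088 rect [0.416 0.393] [0.057 0.063] 41.7
side punch 0.54 [215. 193.] 61 [0.477 0.105 0.019] zmax 0.024 rect [0.479 0.116] [0.091 0.015] 75.9
```

Call:
{"api": "carry_out", "payload": {"linear": [[0.028,-0.028,0],[0.056,-0.056,0],[0.084,-0.084,0],[0.112,-0.112,0],[0.14,-0.14,0],[0.168,-0.168,0],[0.196,-0.196,0],[0.21,-0.21,0]], "roll": [-0.1,-0.2,-0.3,-0.4,-0.5,-0.6,-0.7,-0.77]}}

```text
clock: 2.37
tool_pos: [0.4284, 0.3722, 0.258]
eef_rot: [0.536, 0.844, -0.0, 0.002]
contact_force: [0.4, 0.1, -0.4]
opening: 1.003
```

Run:
```python
from h import *
s=status.get_state();print({k:np.round(v,3) for k,v in s.items()})
```

```text
{'clock': np.float64(2.367), 'q': array([-0.799,  0.608,  0.   ,  1.749,  0.005,  0.784, -0.363]), 'qd': array([ 0.245,  0.019,  0.17 , -0.033, -0.195,  0.006, -0.257]), 'joint_torque': array([ -3.418, -47.702,  -0.781, -13.914,  -0.142,  -0.058,   0.341]), 'tool_pos': array([0.428, 0.372, 0.258]), 'eef_rot': array([ 0.536,  0.844, -0.   ,  0.002]), 'contact_force': array([ 0.407,  0.146, -0.441]), 'moment': array([-0.089,  0.018,  0.014]), 'opening': np.float64(1.003)}
```

Call:
{"api": "carry_out", "payload": {"linear": [[0.028,-0.028,0],[0.056,-0.056,0],[0.084,-0.084,0],[0.112,-0.112,0],[0.14,-0.14,0],[0.168,-0.168,0],[0.196,-0.196,0],[0.204,-0.214,0]], "roll": [-0.1,-0.2,-0.3,-0.4,-0.5,-0.6,-0.7,-0.757]}}

```text
clock: 3.03
tool_pos: [0.6362, 0.1542, 0.258]
eef_rot: [0.812, 0.583, -0.0, 0.004]
contact_force: [0.4, -0.1, 0.6]
opening: 1.002
```

Run:
```python
from h import *
p=snapshot('wrist');pickle.dump(p,open('wrist1.pkl','wb'));save(p,'wrist1.png');W=cloud(p)
s=status.get_state();print({k:np.round(v,3) for k,v in s.items()})
print(p['world_from_camera'].round(3).tolist(),p['fx'])
for q in['post_top','nut','jig']:
    for d in tip_of(p,q)[:2]:
        c,r=np.round(d['pixel']).astype(int); print(q,d['confidence'],np.round(d['pixel'],1),W[r,c].round(4) if 0<=r<384 and 0<=c<512 else '')
for lo,hi,l in[(.050,.066,'post/nut'),(.018,.026,'22'),(.07,.09,'stud')]:
    m=(W[...,2]>lo)&(W[...,2]<hi)
    n,L,S,C=cv2.connectedComponentsWithStats(m.astype(np.uint8))
    for i in range(1,n):
        if S[i,4]>30: 
            P=W[L==i];r=cv2.minAreaRect(P[:,:2].astype(np.float32));print(l,S[i],np.round(r[0],4),np.round(r[1],4),r[2],np.median(P[:,2]).round(4))
```

```text
{'clock': np.float64(3.083), 'q': array([-0.412,  0.734,  0.201,  1.485, -0.154,  0.937, -0.502]), 'qd': array([-0.037, -0.029, -0.029,  0.067,  0.025, -0.004,  0.044]), 'joint_torque': array([-1.0018e+01, -5.3397e+01, -2.0940e+00, -1.6468e+01, -1.1980e+00,
        1.7800e-01, -4.1000e-02]), 'tool_pos': array([0.636, 0.15 , 0.258]), 'eef_rot': array([ 0.814,  0.581, -0.001,  0.005]), 'contact_force': array([ 0.763, -3.562,  0.56 ]), 'moment': array([-0.26 , -0.026, -0.063]), 'opening': np.float64(1.005)}
[[0.947, -0.308, -0.088, 0.659], [-0.32, -0.907, -0.275, 0.224], [0.005, 0.288, -0.958, 0.383], [0.0, 0.0, 0.0, 1.0]] 323.2895301340539
post_top 0.81 [356.9 120. ] [0.7546 0.1602 0.0294]
post_top 0.7 [242.5 165.6] [0.6235 0.1575 0.0553]
nut 0.92 [244.  275.4] [0.5828 0.035  0.0542]
jig 0.76 [244.7 263.6] [0.5835 0.0351 0.03  ]
post/nut [234 158  17  17 288] [0.6232 0.1569] [0.0175 0.0168] 70.60335540771484 0.0541
post/nut [226 272  36  19 501] [0.5791 0.0265] [0.0214 0.0412] 71.36091613769531 0.0585
22 [ 207  109   61  182 5655] [0.5992 0.1036] [0.2287 0.0677] 71.04328155517578 0.0201
22 [ 268  109   12  182 1466] [0.6381 0.0904] [0.229  0.0101] 71.02229309082031 0.0193
22 [449 154  63  96 457] [0.8561 0.0303] [0.1242 0.0579] 55.02900314331055 0.0221
22 [129 190   9  11  32] [0.4855 0.1587] [0.0141 0.0081] 55.031768798828125 0.0183
22 [464 205  48  19 247] [ 8.797e-01 -3.000e-04] [0.005  0.0599] 89.44709014892578 0.0231
22 [134 211   8  19  59] [0.4775 0.1275] [0.0238 0.0072] 75.09001159667969 0.0185
```

View pics/wrist1.png

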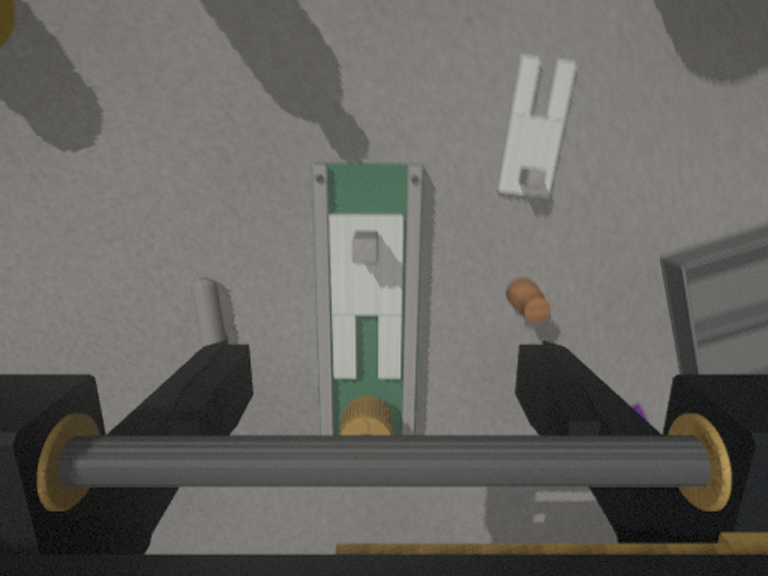

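The wrist view shows the jig at (245,185) in 512-scale pixels, the post at (243,166) and the nut at (244,280). Bystanders are clear of the path. Next I descend over the post and check again.

Call:
{"api": "carry_out", "payload": {"linear": [[-0.006,0.004,-0.03],[-0.0125,0.007,-0.065],[-0.0125,0.007,-0.1],[-0.0125,0.007,-0.128],[-0.0125,0.007,-0.128],[-0.0125,0.007,-0.128]], "roll": [0,0,0,0,0,0]}}

```text
clock: 3.73
tool_pos: [0.6173, 0.1686, 0.1289]
eef_rot: [0.809, 0.588, -0.002, -0.001]
contact_force: [0.3, 0.1, 0.8]
opening: 0.999
```

```bash
cat > look.py <<'E'
from h import *
import sys
nm=sys.argv[1]
p=snapshot('wrist');pickle.dump(p,open(nm+'.pkl','wb'));save(p,nm+'.png');W=cloud(p)
s=status.get_state()
from scipy.spatial.transform import Rotation as R
y=R.from_quat(s['eef_rot']).as_matrix()[:,1]
print('clk',s['clock'],'tcp',s['tool_pos'].round(4),'ydeg',np.degrees(np.arctan2(y[1],y[0])).round(2),'q',s['q'].round(3),'F',s['contact_force'].round(2),'M',s['moment'].round(3),'open',round(float(s['opening']),3))
for lo,hi,l in[(.050,.068,'post/nut'),(.018,.026,'22'),(.07,.09,'stud')]:
    m=(W[...,2]>lo)&(W[...,2]<hi)
    n,L,S,C=cv2.connectedComponentsWithStats(m.astype(np.uint8))
    for i in range(1,n):
        if S[i,4]>60:
            P=W[L==i];r=cv2.minAreaRect(P[:,:2].astype(np.float32));print(l,S[i],np.round(r[0],4),np.round(r[1],4),round(r[2],2),np.median(P[:,2]).round(4))
E
python3 look.py w2
```

```text
clk 3.7833 tcp [0.619  0.1682 0.1307] ydeg -17.98 q [-0.417  0.876  0.149  1.623 -0.186  0.658 -0.487] F [-0.39  0.34  0.75] M [-0.028  0.095 -0.07 ] open 0.997
post/nut [257 206  27  27 694] [0.6235 0.1571] [0.0179 0.0176] 72.14 0.054
22 [ 217  128   14  163 2080] [0.5873 0.158 ] [0.135 0.01 ] 70.77 0.0194
22 [ 303  130   25  161 2080] [0.6539 0.1359] [0.1335 0.0104] 70.97 0.0193
22 [428 133  14  19 116] [0.7501 0.1669] [0.0133 0.0051] 45.66 0.0219
22 [ 232  178   75  113 6556] [0.6144 0.1301] [0.0968 0.0562] 71.31 0.0203
22 [414 251  30  16 108] [0.7298 0.078 ] [0.0103 0.0227] 88.45 0.0248
22 [220 325  12  45 460] [0.5467 0.0392] [0.0496 0.01  ] 70.73 0.0193
22 [234 325  22   5 109] [0.5701 0.0555] [0.0059 0.0182] 71.74 0.0203
22 [276 325  22   6 124] [0.6046 0.0439] [0.0069 0.0182] 74.21 0.0202
22 [298 325  14  37 424] [0.615  0.0225] [0.0406 0.0102] 70.99 0.0193
```

View pics/w2.png

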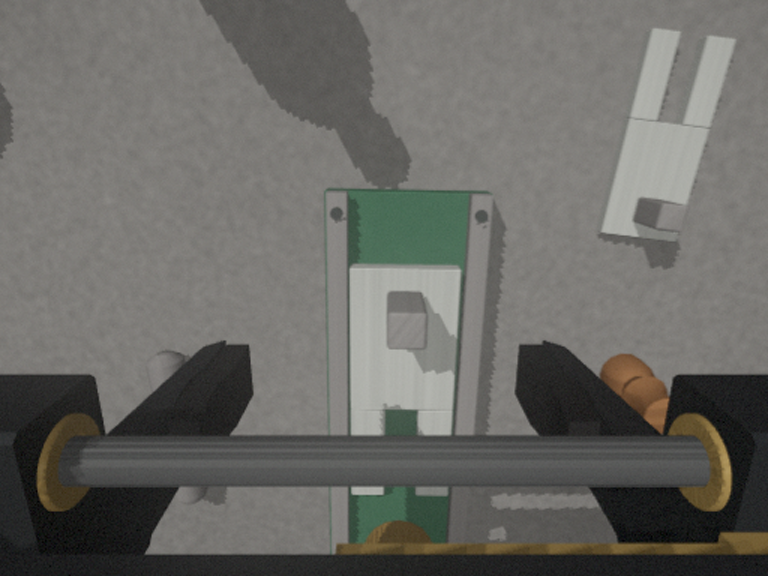

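Call:
{"api": "carry_out", "payload": {"linear": [[0.004,-0.011,-0.01],[0.004,-0.011,-0.03],[0.004,-0.011,-0.05],[0.004,-0.011,-0.05],[0.004,-0.011,-0.05],[0.004,-0.011,-0.05]], "roll": [-0.017,-0.017,-0.017,-0.017,-0.017,-0.017]}}

```text
clock: 4.28
tool_pos: [0.6244, 0.1572, 0.0824]
eef_rot: [0.814, 0.581, 0.001, 0.001]
contact_force: [0.6, 0.4, 0.2]
opening: 1.002
```

```bash
python3 look.py w3
```

```text
clk 4.3333 tcp [0.6244 0.1573 0.0825] ydeg -18.97 q [-0.39   0.947  0.134  1.634 -0.199  0.572 -0.475] F [-0.84  0.51  0.54] M [-0.028  0.099  0.025] open 1.0
post/nut [ 237  221   35   34 1126] [0.6235 0.1571] [0.0182 0.018 ] 71.71 0.0541
post/nut [134 227  35  42 291] [0.5816 0.175 ] [0.0107 0.0237] 13.91 0.0651
post/nut [343 227  34  41 272] [0.669  0.1449] [0.0236 0.0103] 38.49 0.065
22 [ 186  123   25  168 2714] [0.5915 0.1693] [0.1109 0.0104] 71.09 0.0193
22 [ 300  123   26  168 2711] [0.6577 0.1467] [0.1105 0.0103] 71.04 0.0193
22 [450 125  17  23 187] [0.7502 0.1664] [0.0132 0.0048] 51.82 0.0221
22 [ 208  184   93  107 7682] [0.618  0.1409] [0.0741 0.0562] 71.32 0.0203
22 [434 269  11  18  95] [0.7236 0.0791] [0.0108 0.0047] 33.0 0.0235
22 [198 325  17  45 640] [0.5584 0.0728] [0.0401 0.0101] 71.04 0.0193
22 [ 215  325   28   42 1025] [0.5744 0.0698] [0.0371 0.0191] 71.0 0.0203
22 [ 268  325   28   37 1004] [0.6103 0.0599] [0.0328 0.019 ] 71.42 0.0203
22 [297 325  16  37 531] [0.6256 0.0536] [0.0327 0.0103] 71.55 0.0193
stud [ 110  234   54   57 1418] [0.5806 0.1759] [0.0123 0.0246] 17.98 0.0815
stud [ 348  234   55   57 1408] [0.6701 0.1451] [0.0245 0.0125] 35.08 0.0816
```

View pics/w3.png

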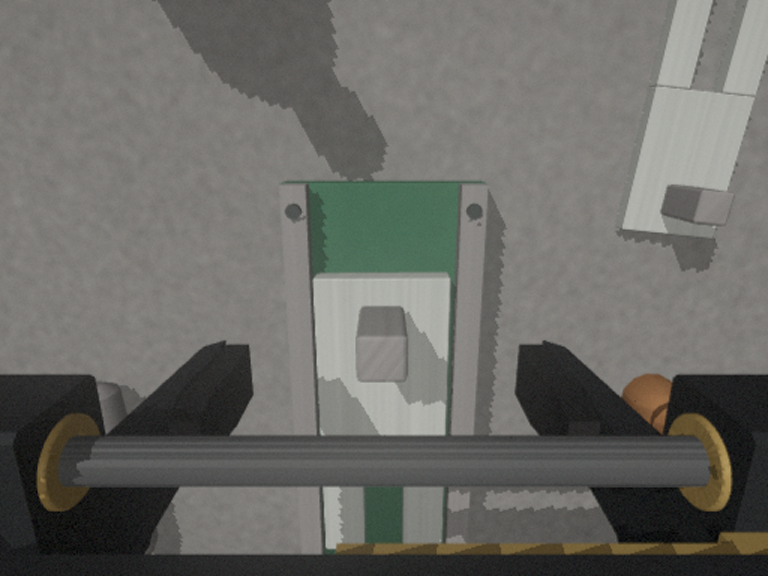

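Call:
{"api": "carry_out", "payload": {"linear": [[-0.001,0,-0.018],[-0.001,0,-0.036],[-0.001,0,-0.036],[-0.001,0,-0.036]], "roll": [0,0,0,0]}}

```text
clock: 4.67
tool_pos: [0.6235, 0.1574, 0.0471]
eef_rot: [0.814, 0.581, 0.001, 0.001]
contact_force: [-0.7, -0.3, 0.6]
opening: 1.003
```

Call:
{"api": "carry_out", "payload": {"linear": [[0,0,0],[0,0,0],[0,0,0],[0,0,0],[0,0,0],[0,0,0],[0,0,0],[0,0,0]], "roll": [0,0,0,0,0,0,0,0], "gripper": 0.1, "grip_force": 25}}

```text
clock: 5.33
tool_pos: [0.6235, 0.1573, 0.0471]
eef_rot: [0.814, 0.581, 0.001, 0.001]
contact_force: [-0.1, 0.2, 0.2]
opening: 0.422
```

Call:
{"api": "carry_out", "payload": {"linear": [[0,0,0],[0,0,0],[0,0,0],[0,0,0],[0,0,0],[0,0,0]], "roll": [0,0,0,0,0,0]}}

```text
clock: 5.83
tool_pos: [0.6236, 0.1573, 0.0471]
eef_rot: [0.814, 0.581, 0.001, 0.001]
contact_force: [0.3, -0.4, -0.3]
opening: 0.205
```

```bash
python3 - <<'E'
from h import *
p=snapshot('side');save(p,'side2.png',(200,100,350,250),4)
# nut / stud from side and scene
for n in ['scene','side']:
    p=snapshot(n);W=cloud(p)
    m=(np.hypot(W[...,0]-.578,W[...,1]-.02)<.035)&(W[...,2]>.034)
    P=W[m];print(n,len(P),P[:,2].max())
    for lo,hi in[(.035,.05),(.05,.066),(.07,.09)]:
        Q=P[(P[:,2]>lo)&(P[:,2]<hi)]
        if len(Q)>3: print(lo,len(Q),Q.mean(0).round(4),Q.min(0).round(4),Q.max(0).round(4))
E
grep -n x /dev/null; python3 -c "print()"
```

```text
scene 209 0.08331743980544193
0.035 54 [0.5914 0.0183 0.042 ] [ 0.5771 -0.003   0.0351] [0.6004 0.0377 0.0499]
0.05 123 [0.583  0.0185 0.059 ] [ 0.558  -0.0033  0.0504] [0.5984 0.0374 0.0659]
0.07 22 [0.5788 0.0172 0.0775] [0.5727 0.0111 0.0701] [0.5832 0.0227 0.0833]
side 159 0.08284603066600016
0.035 44 [5.769e-01 5.000e-04 4.290e-02] [ 0.5602 -0.0091  0.0355] [0.5958 0.0126 0.0499]
0.05 88 [0.5779 0.0076 0.0592] [ 0.5605 -0.0076  0.0501] [0.5978 0.0327 0.0653]
0.07 17 [0.579  0.0135 0.0774] [0.5735 0.0073 0.0708] [0.5846 0.0224 0.0828]
```

View pics/side2.png

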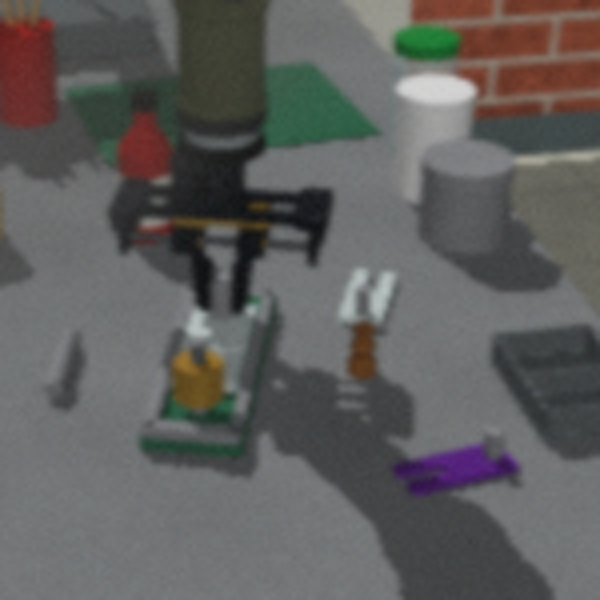

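Gripped: the opening is 18 mm, matching the post. I'm sliding along the channel, with the estimated distance to home about 64 mm.

Call:
{"api": "carry_out", "payload": {"linear": [[-0.003,-0.009,0],[-0.0062,-0.018,0],[-0.0094,-0.0272,0],[-0.0125,-0.0363,0],[-0.0156,-0.0454,0],[-0.0179,-0.052,0],[-0.0179,-0.052,0]], "roll": [0,0,0,0,0,0,0], "grip_force": 40}}

```text
clock: 6.57
tool_pos: [0.6047, 0.1017, 0.047]
eef_rot: [0.815, 0.58, -0.001, 0.001]
contact_force: [-0.5, -2.5, -0.3]
opening: 0.198
```

Call:
{"api": "carry_out", "payload": {"linear": [[0,-0.0002,0],[-0.0007,-0.002,0],[-0.0007,-0.002,0]], "roll": [0,0,0]}}

```text
clock: 6.82
tool_pos: [0.6041, 0.0997, 0.047]
eef_rot: [0.815, 0.58, -0.0, 0.001]
contact_force: [0.3, -1.0, -1.6]
opening: 0.199
```

Call:
{"api": "carry_out", "payload": {"linear": [[-0.0007,-0.002,0],[-0.0013,-0.0038,0],[-0.0013,-0.0038,0]], "roll": [0,0,0]}}

```text
clock: 7.07
tool_pos: [0.603, 0.0966, 0.047]
eef_rot: [0.815, 0.58, 0.0, 0.001]
contact_force: [1.0, 2.6, -1.7]
opening: 0.198
```

Call:
{"api": "carry_out", "payload": {"linear": [[-0.0007,-0.002,0],[-0.0013,-0.0038,0],[-0.0013,-0.0038,0]], "roll": [0,0,0]}}

```text
clock: 7.32
tool_pos: [0.6029, 0.0964, 0.0475]
eef_rot: [0.814, 0.581, 0.003, 0.0]
contact_force: [2.4, 7.3, -0.8]
opening: 0.2
```

Call:
{"api": "carry_out", "payload": {"linear": [[-0.0007,-0.002,0],[-0.0013,-0.0038,0],[-0.0013,-0.0038,0]], "roll": [0,0,0]}}

```text
clock: 7.57
tool_pos: [0.6028, 0.0963, 0.048]
eef_rot: [0.813, 0.582, 0.005, -0.001]
contact_force: [1.8, 9.1, -0.7]
opening: 0.202
```

```bash
python3 look.py w4
python3 - <<'E'
from h import *
p=snapshot('scene');save(p,'scene4.png',(200,150,360,270),5);pickle.dump(p,open('scene4.pkl','wb'))
E
```

```text
clk 7.6167 tcp [0.6028 0.0963 0.048 ] ydeg -18.88 q [-0.279  0.967  0.086  1.752 -0.187  0.422 -0.39 ] F [ 2.7   8.93 -0.39] M [ 1.655 -0.305 -0.093] open 0.198
post/nut [278 247  38  44 875] [0.6159 0.0958] [0.0239 0.0113] 33.29 0.0587
post/nut [ 196  248   82   43 2516] [0.5955 0.0992] [0.0193 0.0342] 66.92 0.0551
22 [ 164    0   36  256 5317] [0.5869 0.1556] [0.1203 0.0105] 70.99 0.0193
22 [ 313    0   38  256 5298] [0.653  0.1331] [0.1203 0.0106] 71.06 0.0193
22 [489 189  23  43 304] [0.7226 0.0735] [0.0218 0.0106] 69.45 0.0245
22 [  0 200  27  84 473] [0.4803 0.1354] [0.0472 0.0081] 75.88 0.0184
22 [ 200  202  111   41 3068] [0.6057 0.1054] [0.0214 0.0561] 71.2 0.0213
22 [ 207  325   97   37 2528] [0.5819 0.0354] [0.0272 0.0559] 69.98 0.0207
stud [197 273  35  18 492] [0.5908 0.1077] [0.0061 0.0132] 55.75 0.0723
stud [280 273  35  18 503] [0.6191 0.0982] [0.0062 0.013 ] 81.59 0.0724
stud [203 325  10  37 202] [0.5859 0.0977] [0.0155 0.0005] 71.05 0.085
stud [299 325  10  37 202] [0.6166 0.087 ] [0.0153 0.0004] 71.5 0.085
```

View pics/scene4.png

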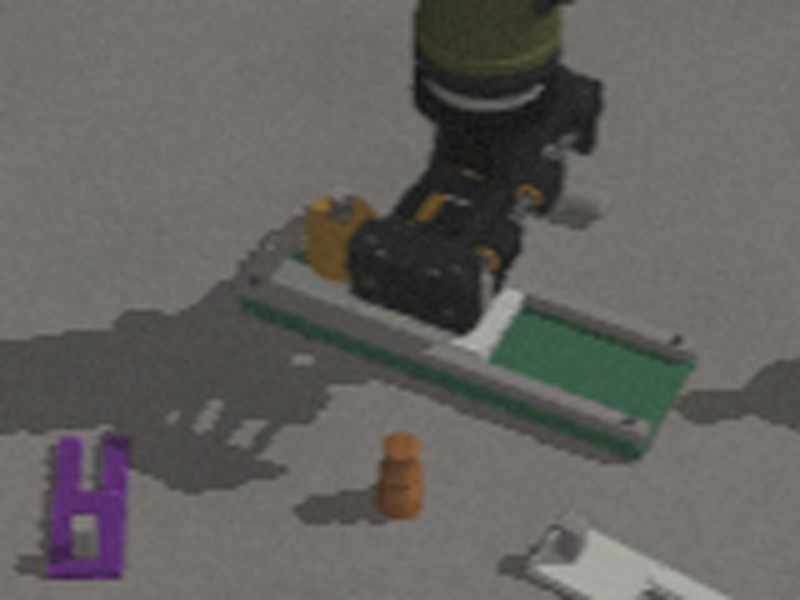

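Call:
{"api": "carry_out", "payload": {"linear": [[-0.0013,-0.0038,0],[-0.0022,-0.0064,0],[-0.0022,-0.0064,0],[-0.0022,-0.0064,0]], "roll": [0,0,0,0]}}

```text
clock: 8.0
tool_pos: [0.6026, 0.096, 0.0489]
eef_rot: [0.812, 0.583, 0.009, -0.003]
contact_force: [3.5, 11.1, 0.8]
opening: 0.199
```

Call:
{"api": "carry_out", "payload": {"linear": [[0,0,0],[0,0,0],[0,0,0],[0,0,0],[0,0,0],[0,0,0]], "roll": [0,0,0,0,0,0]}}

```text
clock: 8.5
tool_pos: [0.6027, 0.0962, 0.0489]
eef_rot: [0.813, 0.583, 0.01, -0.003]
contact_force: [1.3, 4.4, -0.5]
opening: 0.201
```

Call:
{"api": "carry_out", "payload": {"linear": [[0,0,0],[0,0,0],[0,0,0],[0,0,0],[0,0,0.01],[0,0,0.03],[0,0,0.06],[0,0,0.06]], "roll": [0,0,0,0,0,0,0,0], "gripper": 0.75}}

```text
clock: 9.17
tool_pos: [0.6058, 0.096, 0.1141]
eef_rot: [0.813, 0.583, 0.013, -0.001]
contact_force: [0.6, 0.7, 0.4]
opening: 0.747
```

```bash
python3 look.py w5
```

```text
clk 9.2167 tcp [0.6049 0.0961 0.1123] ydeg -18.73 q [-0.283  0.864  0.101  1.744 -0.178  0.521 -0.391] F [ 1.69  0.18 -0.52] M [-0.053  0.084  0.033] open 0.75
post/nut [235 204  29  29 816] [0.6025 0.0965] [0.0184 0.0175] 71.46 0.0541
post/nut [ 220  325   61   37 1627] [0.5752 0.0147] [0.0307 0.0413] 70.42 0.0589
22 [ 186   17   27  274 3942] [0.5781 0.1304] [0.1926 0.0104] 71.0 0.0193
22 [ 289   18   26  273 3895] [0.6442 0.1076] [0.1925 0.0103] 71.01 0.0193
22 [430  18  24  27 190] [0.7507 0.1623] [0.0087 0.0167] 17.02 0.022
22 [417 164  23  33 113] [0.7246 0.0737] [0.0231 0.0128] 64.26 0.0249
22 [ 60 175  14  20  96] [0.4844 0.1506] [0.0137 0.0069] 77.84 0.0184
22 [ 210  175   80  116 7343] [0.5944 0.072 ] [0.0918 0.0561] 71.22 0.0203
22 [ 64 195  18  38 186] [0.4783 0.1296] [0.0284 0.0099] 72.16 0.0185
22 [ 72 232  12  18  78] [0.4726 0.1095] [0.014  0.0084] 65.57 0.0185
22 [201 325  26  29 542] [ 0.5372 -0.0038] [0.0277 0.0199] 71.61 0.0198
22 [275 325  26  28 507] [ 0.594  -0.0236] [0.0275 0.0198] 70.93 0.0197
stud [241 344  20  18 300] [0.5774 0.0198] [0.0074 0.0121] 67.33 0.0759
```

View pics/w5.png

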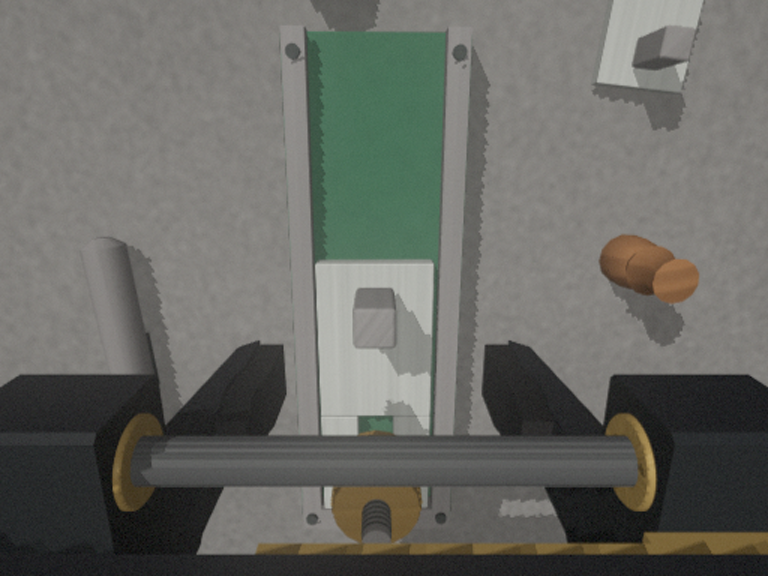

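Plate home checked: the post is at (0.6025, 0.0965). The rail geometry gives a stud at about (0.576, 0.017), so the post is 84.6 mm behind the stud against 84 nominal. Next I go above the nut and pre-rotate, so the whole screwing can be done in one grip.

Call:
{"api": "carry_out", "payload": {"linear": [[0,0,0.02],[-0.005,-0.015,0.03],[-0.01,-0.03,0.03],[-0.015,-0.045,0.03],[-0.02,-0.06,0.03],[-0.0292,-0.079,0.03],[-0.0292,-0.079,0.03],[-0.0292,-0.079,0.03]], "roll": [0.12,0.24,0.36,0.48,0.6,0.72,0.84,0.96]}}

```text
clock: 9.88
tool_pos: [0.5745, 0.0147, 0.1418]
eef_rot: [0.45, 0.893, 0.009, -0.007]
contact_force: [-0.0, 0.5, -0.3]
opening: 0.748
```

```bash
python3 look.py w6
```

```text
clk 9.9333 tcp [0.575  0.0155 0.1418] ydeg 36.8 q [ 0.01   0.788 -0.18   1.814  0.195  0.557  0.359] F [0.61 0.29 0.43] M [-0.017 -0.068  0.008] open 0.752
post/nut [344 116  36  35 763] [0.6026 0.096 ] [0.0183 0.0183] 71.64 0.054
post/nut [ 229  174   60   59 2313] [0.5754 0.0168] [0.0411 0.0401] 55.31 0.0587
22 [183   0  38  33 232] [0.4686 0.0953] [0.0326 0.0082] 74.6 0.0185
22 [  183     0   329   257 17349] [0.602  0.0913] [0.2497 0.0805] 71.04 0.0198
22 [431 234  29  16  94] [0.7236 0.0747] [0.0225 0.0093] 57.31 0.0246
stud [249 203  20  22 350] [0.5758 0.0164] [0.0122 0.0126] 16.44 0.0771
```

View pics/w6.png

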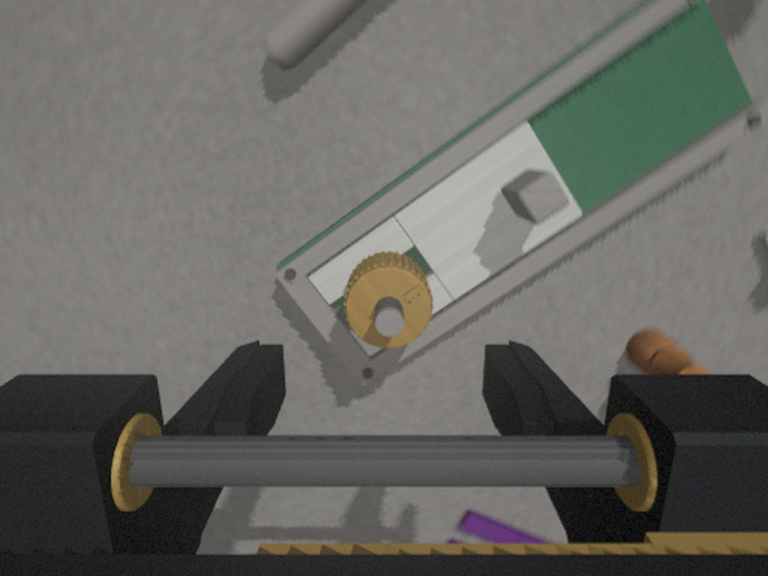

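Run:
```python
from h import *
p=pickle.load(open('w6.pkl','rb'));save(p,'w6c.png',(215,155,305,250),6.3)
W=cloud(p)
for uv in [(275,197),(271,199),(268,200),(280,193)]:
    w=W[uv[1],uv[0]];print(uv,w.round(4),np.degrees(np.arctan2(w[1]-.0166,w[0]-.5755)))
m=(W[...,2]>.0575)&(W[...,2]<.066)&(np.hypot(W[...,0]-.5755,W[...,1]-.0166)<.019)&(np.hypot(W[...,0]-.5755,W[...,1]-.0166)>.008)
P=W[m];print(np.percentile(P[:,2],[5,50,95,99]));Q=P[P[:,2]>np.median(P[:,2])+.001];print(len(Q),Q.mean(0) if len(Q) else '')
```

```text
(275, 197) [0.5813 0.0283 0.0592] 63.66105079916961
(271, 199) [0.5795 0.026  0.0613] 67.06031919724114
(268, 200) [0.5787 0.0239 0.0595] 66.24110652334205
(280, 193) [0.582  0.0328 0.0606] 68.27023206629688
[0.05782648 0.0588007  0.06003763 0.06104846]
135 [0.57696388 0.02242934 0.06037717]
```

View pics/w6c.png

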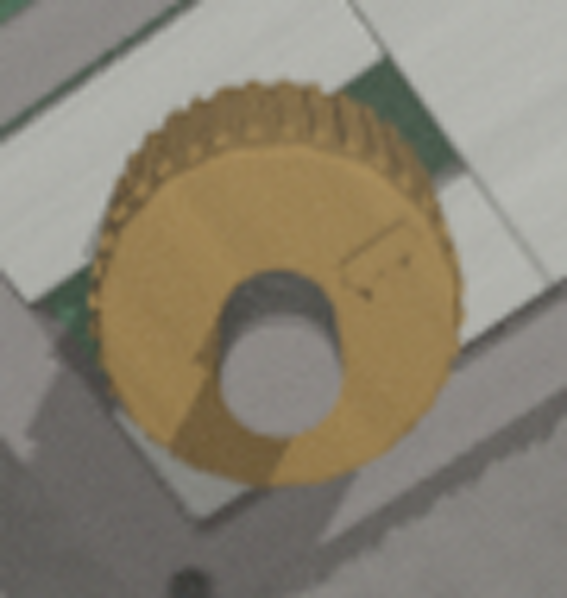

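Call:
{"api": "carry_out", "payload": {"linear": [[0.0005,0.0013,0],[0.0005,0.0013,0],[0.0005,0.0013,0],[0.0005,0.0013,0],[0.0005,0.0013,0],[0.0005,0.0013,0],[0.0005,0.0013,0],[0.0005,0.0013,0]], "roll": [0.12,0.24,0.36,0.48,0.6,0.72,0.84,0.96]}}

```text
clock: 10.6
tool_pos: [0.575, 0.0167, 0.1414]
eef_rot: [-0.018, 1.0, 0.005, -0.011]
contact_force: [-0.3, 0.2, 1.4]
opening: 0.748
```

Call:
{"api": "carry_out", "payload": {"linear": [[0,0,0],[0,0,0],[0,0,-0.02],[0,0,-0.04],[0,0,-0.05],[0,0,-0.05]], "roll": [0,0,0,0,0,0]}}

```text
clock: 11.1
tool_pos: [0.5734, 0.0165, 0.0893]
eef_rot: [-0.016, 1.0, 0.005, -0.014]
contact_force: [-0.6, -0.0, 0.4]
opening: 0.748
```

```bash
python3 look.py w7
```

```text
clk 11.15 tcp [0.5742 0.0168 0.0905] ydeg 91.91 q [ 0.118  0.896 -0.387  1.811  0.552  0.568  0.987] F [ 0.11 -0.12 -0.35] M [ 0.105 -0.033 -0.   ] open 0.75
post/nut [ 217  202   77   75 3745] [0.5753 0.0162] [0.0404 0.0414] 7.04 0.0587
post/nut [387 267  17  17 101] [0.5944 0.0976] [0.0119 0.0042] 45.99 0.0535
22 [372  32 140  56 834] [0.4761 0.121 ] [0.0869 0.0087] 75.57 0.0185
22 [  177   135   335   150 14806] [0.5968 0.0763] [0.2168 0.0806] 71.04 0.0199
22 [254 271  80  20 698] [0.6225 0.0446] [0.055  0.0108] 72.65 0.0192
stud [ 143  228   47   60 1049] [ 0.5706 -0.02  ] [0.0244 0.0118] 38.2 0.0819
stud [ 322  228   46   60 1007] [0.5685 0.052 ] [0.0116 0.0243] 55.96 0.0819
stud [243 242  26  31 635] [0.576  0.0163] [0.0125 0.0124] 40.36 0.077
```

View pics/w7.png

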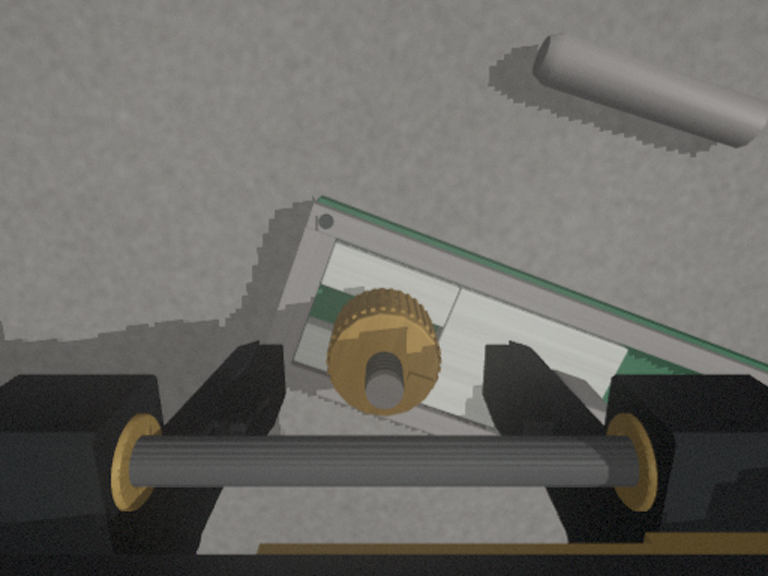

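Call:
{"api": "carry_out", "payload": {"linear": [[0.0012,-0.0003,-0.015],[0.0012,-0.0003,-0.03],[0.0012,-0.0003,-0.0425],[0.0012,-0.0003,-0.0425],[0.0012,-0.0003,-0.0425]], "roll": [0.02,0.04,0.04,0.04,0.04]}}

```text
clock: 11.57
tool_pos: [0.5754, 0.0166, 0.0482]
eef_rot: [-0.036, 0.999, 0.005, -0.013]
contact_force: [-0.1, 0.7, -0.2]
opening: 0.748
```

Call:
{"api": "carry_out", "payload": {"linear": [[0,0,0],[0,0,0],[0,0,0],[0,0,0],[0,0,0],[0,0,0],[0,0,0]], "roll": [0,0,0,0,0,0,0], "gripper": 0.3, "grip_force": 20}}

```text
clock: 12.15
tool_pos: [0.5757, 0.0167, 0.0487]
eef_rot: [-0.036, 0.999, 0.005, -0.013]
contact_force: [-1.7, 1.3, 6.3]
opening: 0.45
```

Call:
{"api": "carry_out", "payload": {"linear": [[0,0,-0.0001],[0,0,-0.0002],[0,0,-0.0003],[0,0,-0.0004],[0,0,-0.0005],[0,0,-0.0006],[0,0,-0.0007],[0,0,-0.0008]], "roll": [-0.1,-0.2,-0.3,-0.4,-0.5,-0.6,-0.7,-0.8]}}

```text
clock: 12.82
tool_pos: [0.5758, 0.0172, 0.048]
eef_rot: [0.358, 0.934, 0.009, -0.01]
contact_force: [-0.6, 1.2, 1.2]
opening: 0.445
```

```bash
cat > st.py <<'E'
from h import *
from scipy.spatial.transform import Rotation as R
s=status.get_state();M=R.from_quat(s['eef_rot']).as_matrix();y=M[:,1]
print('clk',s['clock'].round(2),'tcp',s['tool_pos'].round(4),'yaw(rad)',np.arctan2(y[1],y[0]).round(4),'lean',M[:2,2].round(3),'q',s['q'].round(3),'F',s['contact_force'].round(1),'M',s['moment'].round(3),'tau7',s['joint_torque'][6].round(3),'open',round(float(s['opening']),3))
E
python3 st.py
```

```text
Traceback (most recent call last):
  File "st.py", line 4, in <module>
    print('clk',s['clock'].round(2),'tcp',s['tool_pos'].round(4),'yaw(rad)',np.arctan2(y[1],y[0]).round(4),'lean',M[:2,2].round(3),'q',s['q'].round(3),'F',s['contact_force'].round(1),'M',s['moment'].round(3),'tau7',s['joint_torque'][6].round(3),'open',round(float(s['opening']),3))
                ^^^^^^^^^^^^^^^^
AttributeError: 'float' object has no attribute 'round'
```

```bash
sed -i "s/s\['clock'\].round(2)/round(float(s['clock']),2)/" st.py; python3 st.py
```

```text
clk 12.82 tcp [0.5758 0.0172 0.048 ] yaw(rad) 0.8388 lean [-0.011  0.025] q [ 0.003  0.945 -0.173  1.833  0.3    0.396  0.462] F [-0.6  1.2  1.2] M [0.155 0.115 0.061] tau7 0.699 open 0.445
```

Call:
{"api": "carry_out", "payload": {"linear": [[0,0,-0.0001],[0,0,-0.0002],[0,0,-0.0003],[0,0,-0.0004],[0,0,-0.0005],[0,0,-0.0006],[0,0,-0.0007],[0,0,-0.0008]], "roll": [-0.1,-0.2,-0.3,-0.4,-0.5,-0.6,-0.7,-0.8]}}

```text
clock: 13.48
tool_pos: [0.5762, 0.0174, 0.0472]
eef_rot: [0.695, 0.719, 0.013, -0.005]
contact_force: [-0.0, -0.1, 0.8]
opening: 0.45
```

```bash
python3 st.py
```

```text
clk 13.48 tcp [0.5762 0.0174 0.0472] yaw(rad) 0.0345 lean [0.011 0.026] q [-0.091  0.94  -0.011  1.858 -0.047  0.331 -0.018] F [-0.  -0.1  0.8] M [0.05  0.015 0.069] tau7 0.662 open 0.45
```

Call:
{"api": "carry_out", "payload": {"linear": [[0,0,-0.0001],[-0.0004,-0.0006,-0.0002],[-0.0004,-0.0006,-0.0003],[-0.0004,-0.0006,-0.0004],[-0.0004,-0.0006,-0.0005],[-0.0004,-0.0006,-0.0006],[-0.0004,-0.0006,-0.0007],[-0.0004,-0.0006,-0.0008]], "roll": [-0.1,-0.2,-0.3,-0.4,-0.5,-0.6,-0.7,-0.8]}}

```text
clock: 14.15
tool_pos: [0.5766, 0.0173, 0.0465]
eef_rot: [0.921, 0.39, 0.015, 0.0]
contact_force: [1.8, 0.2, -1.0]
opening: 0.45
```

```bash
python3 st.py
```

```text
clk 14.15 tcp [0.5766 0.0173 0.0465] yaw(rad) -0.7698 lean [0.027 0.011] q [-0.189  0.949  0.144  1.877 -0.408  0.317 -0.488] F [ 1.8  0.2 -1. ] M [ 0.066 -0.158  0.093] tau7 0.671 open 0.45
```

Call:
{"api": "carry_out", "payload": {"linear": [[0,0,-0.0001],[0,0,-0.0002],[0,0,-0.0003],[0,0,-0.0004],[0,0,-0.0004]], "roll": [-0.1,-0.2,-0.3,-0.4,-0.4]}}

```text
clock: 14.57
tool_pos: [0.5768, 0.0172, 0.046]
eef_rot: [0.98, 0.198, 0.014, 0.004]
contact_force: [-0.6, 0.3, 0.6]
opening: 0.449
```

```bash
python3 st.py
```

```text
clk 14.57 tcp [0.5768 0.0172 0.046 ] yaw(rad) -1.1722 lean [ 0.03  -0.002] q [-0.245  0.96   0.231  1.881 -0.585  0.337 -0.73 ] F [-0.6  0.3  0.6] M [-0.026  0.157 -0.044] tau7 -0.546 open 0.449
```

Call:
{"api": "carry_out", "payload": {"linear": [[0,0,-0.0001],[0,0,-0.0001]], "roll": [-0.06,-0.12]}}

```text
clock: 14.73
tool_pos: [0.5768, 0.0171, 0.0459]
eef_rot: [0.99, 0.139, 0.014, 0.005]
contact_force: [-0.4, -1.0, 0.4]
opening: 0.447
```

```bash
python3 st.py
```

```text
clk 14.73 tcp [0.5768 0.0171 0.0459] yaw(rad) -1.2919 lean [ 0.029 -0.005] q [-0.262  0.964  0.259  1.881 -0.635  0.347 -0.804] F [-0.4 -1.   0.4] M [-0.057  0.149  0.089] tau7 0.428 open 0.447
```

Call:
{"api": "carry_out", "payload": {"linear": [[0,0,-0.0001],[0,0,-0.0001]], "roll": [-0.06,-0.12]}}

```text
clock: 14.9
tool_pos: [0.5769, 0.0171, 0.0458]
eef_rot: [0.997, 0.08, 0.014, 0.005]
contact_force: [0.9, -0.1, 0.1]
opening: 0.449
```

```bash
python3 st.py
```

```text
clk 14.9 tcp [0.5769 0.0171 0.0458] yaw(rad) -1.4116 lean [ 0.028 -0.009] q [-0.28   0.97   0.287  1.881 -0.685  0.359 -0.879] F [ 0.9 -0.1  0.1] M [-0.019  0.12   0.003] tau7 0.42 open 0.449
```

Call:
{"api": "carry_out", "payload": {"linear": [[0,0,0],[0,0,0]], "roll": [-0.06,-0.12]}}

```text
clock: 15.07
tool_pos: [0.5769, 0.017, 0.0457]
eef_rot: [1.0, 0.02, 0.013, 0.006]
contact_force: [0.4, -1.7, -0.5]
opening: 0.45
```

```bash
python3 st.py
```

```text
clk 15.07 tcp [0.5769 0.017  0.0457] yaw(rad) -1.5312 lean [ 0.027 -0.012] q [-0.298  0.975  0.318  1.88  -0.732  0.374 -0.957] F [ 0.4 -1.7 -0.5] M [0.011 0.075 0.087] tau7 0.428 open 0.45
```

Call:
{"api": "carry_out", "payload": {"linear": [[0,0,-0.0001],[0,0,-0.0001]], "roll": [-0.06,-0.12]}}

```text
clock: 15.23
tool_pos: [0.5785, 0.0169, 0.0458]
eef_rot: [0.999, -0.039, 0.015, 0.007]
contact_force: [3.6, -1.2, -3.1]
opening: 0.446
```

```bash
python3 st.py
```

```text
clk 15.23 tcp [0.5785 0.0169 0.0458] yaw(rad) -1.6484 lean [ 0.029 -0.016] q [-0.317  0.982  0.349  1.877 -0.777  0.388 -1.034] F [ 3.6 -1.2 -3.1] M [-0.154 -0.479  0.585] tau7 -0.143 open 0.446
```

Call:
{"api": "carry_out", "payload": {"linear": [[0,0,-0.0001],[0,0,-0.0001]], "roll": [-0.06,-0.12]}}

```text
clock: 15.4
tool_pos: [0.5801, 0.0163, 0.0458]
eef_rot: [0.995, -0.097, 0.016, 0.009]
contact_force: [3.6, -2.6, -0.8]
opening: 0.446
```

```bash
python3 st.py
```

```text
clk 15.4 tcp [0.5801 0.0163 0.0458] yaw(rad) -1.7657 lean [ 0.029 -0.021] q [-0.336  0.99   0.382  1.874 -0.82   0.405 -1.114] F [ 3.6 -2.6 -0.8] M [-0.251 -0.616  0.622] tau7 -0.11 open 0.446
```

Call:
{"api": "carry_out", "payload": {"linear": [[0,0,0],[0,0,0]], "roll": [-0.06,-0.12]}}

```text
clock: 15.57
tool_pos: [0.5818, 0.0153, 0.0459]
eef_rot: [0.988, -0.155, 0.017, 0.011]
contact_force: [3.2, -3.3, -1.7]
opening: 0.448
```

```bash
python3 st.py
```

```text
clk 15.57 tcp [0.5818 0.0153 0.0459] yaw(rad) -1.8834 lean [ 0.03  -0.027] q [-0.355  0.999  0.417  1.87  -0.861  0.424 -1.197] F [ 3.2 -3.3 -1.7] M [-0.416 -0.471  0.626] tau7 -0.089 open 0.448
```

The moment jumped from 0.09 to a steady 0.6 N m and the jaws now slip on the nut, so it has bottomed after about 3.2 rad. The slip pulled the hand about 6 mm off centre, so I'll open, recentre and regrip before backing off.

Call:
{"api": "carry_out", "payload": {"linear": [[0,0,0],[0,0,0],[0,0,0],[0,0,0],[-0.003,0.0006,0],[-0.0062,0.0013,0],[-0.0062,0.0013,0],[-0.0062,0.0013,0]], "roll": [0,0,0,0,0,0,0,0], "gripper": 0.65}}

```text
clock: 16.23
tool_pos: [0.5752, 0.0167, 0.0459]
eef_rot: [0.988, -0.155, 0.017, 0.011]
contact_force: [0.2, 0.7, 0.2]
opening: 0.648
```

```bash
python3 st.py; python3 look.py w8
python3 - <<'E'
from h import *
p=pickle.load(open('w8.pkl','rb'));
E
```

```text
clk 16.23 tcp [0.5752 0.0167 0.0459] yaw(rad) -1.8832 lean [ 0.029 -0.026] q [-0.354  0.993  0.406  1.889 -0.868  0.407 -1.189] F [0.2 0.7 0.2] M [ 0.064  0.157 -0.046] tau7 0.009 open 0.648
clk 16.2833 tcp [0.5755 0.0167 0.0459] ydeg -107.9 q [-0.354  0.993  0.406  1.889 -0.868  0.407 -1.189] F [-0.06  0.15 -0.34] M [0.006 0.21  0.012] open 0.651
post/nut [ 205  224  100   67 5118] [0.5826 0.0145] [0.0416 0.0289] 72.51 0.0558
post/nut [ 324  249   56   42 1180] [ 0.5693 -0.0161] [0.0121 0.0237] 31.18 0.0591
post/nut [ 131  251   56   40 1196] [0.59  0.047] [0.0235 0.0121] 26.17 0.0592
22 [    0   160   348   131 20598] [0.5943 0.052 ] [0.1692 0.0691] 71.04 0.02
22 [300 256  24  35 446] [ 0.5487 -0.004 ] [0.0211 0.0117] 0.61 0.0203
stud [334 274  53  17 677] [ 0.5706 -0.0206] [0.0172 0.0064] 73.5 0.0722
stud [125 276  30  15 386] [0.5963 0.0521] [0.0104 0.0044] 50.25 0.0735
stud [241 282  31   9 179] [0.5809 0.0148] [0.0108 0.0036] 72.42 0.0719
stud [134 325  25  45 626] [0.582  0.0528] [0.0015 0.0189] 71.45 0.0846
stud [352 325  24  37 524] [ 0.5598 -0.0158] [0.0014 0.0162] 72.37 0.0844
```

View pics/w8.png

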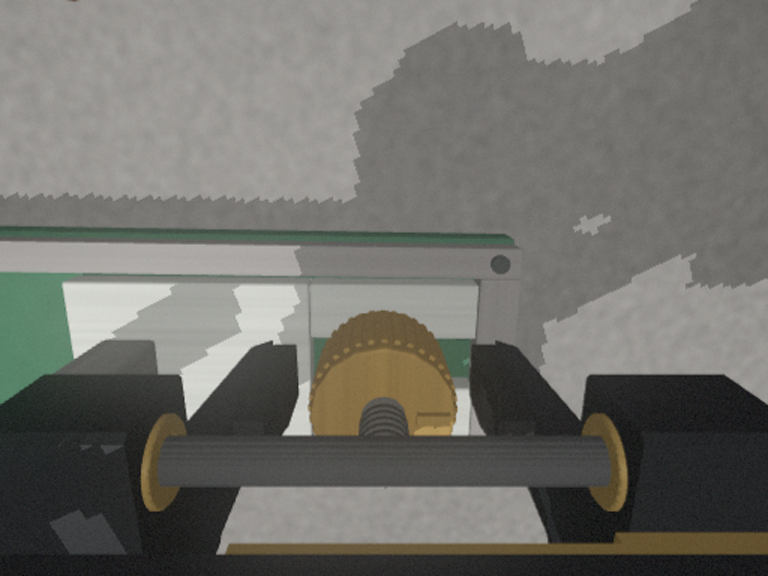

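The nut top reads 55.8 mm in the wrist depth, which runs 1.9 mm low, so about 57.7 mm against 57.5 bottomed. Its rib, at about (290,281) in 512-scale pixels, points along jig +x toward the stop. I'm regripping, pressing to the stop again, then backing off.

Call:
{"api": "carry_out", "payload": {"linear": [[0,0,0],[0,0,0],[0,0,0],[0,0,0],[0,0,0],[0,0,0]], "roll": [0,0,0,0,0,0], "gripper": 0.3, "grip_force": 30}}

```text
clock: 16.78
tool_pos: [0.5758, 0.0171, 0.046]
eef_rot: [0.988, -0.155, 0.017, 0.01]
contact_force: [0.4, 0.9, 0.8]
opening: 0.445
```

```bash
python3 st.py
```

```text
clk 16.78 tcp [0.5758 0.0171 0.046 ] yaw(rad) -1.8828 lean [ 0.03  -0.026] q [-0.354  0.993  0.405  1.888 -0.868  0.407 -1.189] F [0.4 0.9 0.8] M [ 0.348  0.012 -0.021] tau7 0.024 open 0.445
```

Call:
{"api": "carry_out", "payload": {"linear": [[0,0,0],[0,0,0]], "roll": [-0.03,-0.05]}}

```text
clock: 16.95
tool_pos: [0.5758, 0.0172, 0.046]
eef_rot: [0.984, -0.18, 0.017, 0.011]
contact_force: [0.2, -0.0, -0.5]
opening: 0.442
```

```bash
python3 st.py
```

```text
clk 16.95 tcp [0.5758 0.0172 0.046 ] yaw(rad) -1.9324 lean [ 0.029 -0.028] q [-0.362  0.996  0.419  1.887 -0.882  0.417 -1.228] F [ 0.2 -0.  -0.5] M [0.172 0.109 1.014] tau7 -0.805 open 0.442
```

Call:
{"api": "carry_out", "payload": {"linear": [[0,0,0]], "roll": [0.01]}}

```text
clock: 17.03
tool_pos: [0.5759, 0.0171, 0.046]
eef_rot: [0.984, -0.175, 0.017, 0.011]
contact_force: [0.6, -0.1, 0.7]
opening: 0.446
```

```bash
python3 st.py
```

```text
clk 17.03 tcp [0.5759 0.0171 0.046 ] yaw(rad) -1.9221 lean [ 0.029 -0.028] q [-0.361  0.996  0.417  1.887 -0.878  0.415 -1.22 ] F [ 0.6 -0.1  0.7] M [0.149 0.053 0.44 ] tau7 -0.722 open 0.446
```

Call:
{"api": "carry_out", "payload": {"linear": [[0,0,0]], "roll": [0.01]}}

```text
clock: 17.12
tool_pos: [0.5759, 0.0171, 0.046]
eef_rot: [0.985, -0.169, 0.017, 0.011]
contact_force: [-0.4, 0.4, 0.0]
opening: 0.446
```

```bash
python3 st.py
```

```text
clk 17.12 tcp [0.5759 0.0171 0.046 ] yaw(rad) -1.9118 lean [ 0.029 -0.028] q [-0.36   0.995  0.414  1.887 -0.875  0.413 -1.213] F [-0.4  0.4  0. ] M [0.308 0.108 0.091] tau7 -0.227 open 0.446
```

Call:
{"api": "carry_out", "payload": {"linear": [[0,0,0]], "roll": [0.01]}}

```text
clock: 17.2
tool_pos: [0.5759, 0.0171, 0.046]
eef_rot: [0.986, -0.165, 0.017, 0.011]
contact_force: [0.0, 0.2, 0.6]
opening: 0.448
```

```bash
python3 st.py
```

```text
clk 17.2 tcp [0.5759 0.0171 0.046 ] yaw(rad) -1.9023 lean [ 0.03  -0.028] q [-0.358  0.994  0.411  1.888 -0.872  0.411 -1.206] F [0.  0.2 0.6] M [ 0.336  0.064 -0.055] tau7 -0.001 open 0.448
```

The torque crosses zero at yaw −1.908, which is the unloaded bottom. Target yaw is −0.335, with a 1.5 mm rise.

Call:
{"api": "carry_out", "payload": {"linear": [[0,0,0.0001],[0,0,0.0002],[0,0,0.0003],[0,0,0.0004],[0,0,0.0005],[0,0,0.0006],[0,0,0.0007],[0,0,0.0008]], "roll": [0.1,0.2,0.3,0.4,0.5,0.6,0.7,0.8]}}

```text
clock: 17.87
tool_pos: [0.5758, 0.0167, 0.0468]
eef_rot: [0.972, 0.234, 0.02, 0.004]
contact_force: [0.1, 0.9, -0.1]
opening: 0.45
```

```bash
python3 st.py
```

```text
clk 17.87 tcp [0.5758 0.0167 0.0468] yaw(rad) -1.0989 lean [0.04  0.002] q [-0.227  0.952  0.202  1.893 -0.558  0.31  -0.677] F [ 0.1  0.9 -0.1] M [ 0.147  0.18  -0.062] tau7 -0.687 open 0.45
```

Call:
{"api": "carry_out", "payload": {"linear": [[0,0,0.0001],[0,0,0.0002],[0,0,0.0003],[0,0,0.0004],[0,0,0.0005],[0,0,0.0006]], "roll": [0.1,0.2,0.3,0.4,0.5,0.6]}}

```text
clock: 18.37
tool_pos: [0.5759, 0.0165, 0.0473]
eef_rot: [0.859, 0.512, 0.02, -0.002]
contact_force: [0.6, -0.0, -1.3]
opening: 0.449
```

```bash
python3 st.py
```

```text
clk 18.37 tcp [0.5759 0.0165 0.0473] yaw(rad) -0.4953 lean [0.033 0.025] q [-0.142  0.94   0.076  1.882 -0.288  0.298 -0.318] F [ 0.6 -0.  -1.3] M [ 0.169  0.077 -0.024] tau7 -0.655 open 0.449
```

Call:
{"api": "carry_out", "payload": {"linear": [[0,0,0.0001],[0,0,0.0002],[0,0,0.0002],[0,0,0.0002]], "roll": [0.08,0.16,0.16,0.16]}}

```text
clock: 18.7
tool_pos: [0.576, 0.0164, 0.0475]
eef_rot: [0.816, 0.578, 0.02, -0.004]
contact_force: [1.0, 1.9, -1.0]
opening: 0.442
```

```bash
python3 st.py; python3 look.py w9
python3 - <<'E'
from h import *
p=snapshot('scene');save(p,'scene9.png')
E
```

```text
clk 18.7 tcp [0.576  0.0164 0.0475] yaw(rad) -0.3381 lean [0.028 0.03 ] q [-0.12   0.939  0.045  1.877 -0.216  0.302 -0.227] F [ 1.   1.9 -1. ] M [0.165 0.042 0.053] tau7 0.027 open 0.442
clk 18.75 tcp [0.576  0.0164 0.0475] ydeg -19.36 q [-0.121  0.939  0.046  1.877 -0.216  0.302 -0.227] F [ 0.93 -0.07 -0.67] M [0.156 0.039 0.026] open 0.448
post/nut [ 227   32   51   55 2676] [0.6026 0.0962] [0.0181 0.0179] 71.71 0.0541
post/nut [ 157  224  197   67 7217] [0.5776 0.0224] [0.0303 0.0723] 69.72 0.0572
22 [ 161    0   36  243 4952] [0.5612 0.0811] [0.1127 0.0105] 71.05 0.0193
22 [ 313    0   32  240 4850] [0.6274 0.0584] [0.1123 0.0106] 71.02 0.0193
22 [  188    21   127   214 20071] [0.593  0.0676] [0.1008 0.0563] 71.29 0.0203
22 [  0 179  11  24  91] [0.4681 0.0831] [0.0117 0.0051] 59.42 0.0184
stud [309 272  46  19 684] [0.6039 0.0139] [0.0062 0.0168] 77.83 0.0727
stud [157 274  46  17 620] [0.5521 0.0319] [0.006  0.0169] 57.75 0.0721
stud [241 280  31  11 220] [0.5774 0.0212] [0.0039 0.0109] 70.54 0.0725
stud [166 325  18  37 374] [0.5483 0.0208] [0.0162 0.0009] 71.0 0.0847
stud [328 325  17  37 342] [0.599  0.0027] [0.0156 0.001 ] 71.05 0.0851
```

View pics/w9.png

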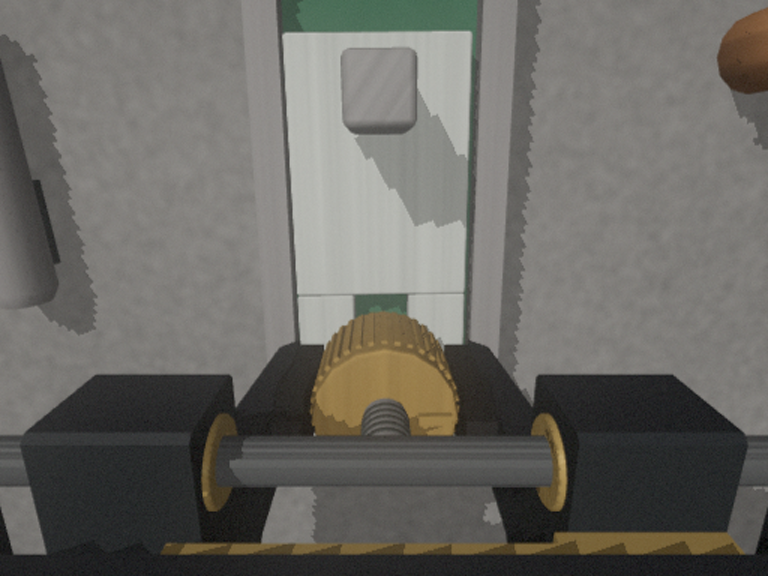

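View pics/scene9.png

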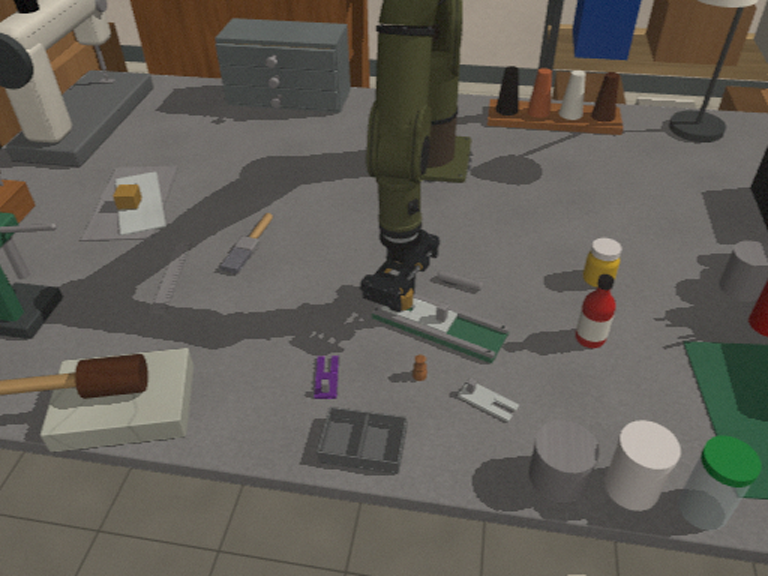

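```bash
python3 -c "
from h import *
print(finish_job())"; python3 st.py
```

```text
the job is handed in; nothing more can be done
None
the job is handed in; nothing more can be done
```

The jig is set up and handed in at about 18.8 s. The plate is home and the nut is a quarter turn up from bottomed, still gripped at 30 N. No verdict was reported.

- **Plate:** I slid the larger silver plate by its post for about 64 mm until it stopped moving under about 11 N of push. In the last picture the post is where it stopped, 84.6 mm behind the stud against 84 mm nominal, which is within camera accuracy.
- **Nut bottomed:** It stopped after about 3.2 rad clockwise. The torque jumped from 0.09 to 0.6 N m, and the rib pointed along the jig's x axis. The jaws slipped there and the hand moved about 6 mm off centre. I let go of the nut once at the bottom, recentred, regripped and pressed it to the stop again.
- **Back-off:** I turned it back 1.570 rad from the zero-torque point. The rib now points about 90° from the jig's x axis. The nut's top rose about 1.4 mm, against 1.5 mm expected.
- **Disagreements:**
  - The wrist depth reads about 2 mm low throughout.
  - The rib gave a starting turn of about 3.05 rad, against about 3.2 rad from turning it.
  - The tool leans about 2° from pushing the plate, which I could not correct.
- **Bystanders:** By eye, they look undisturbed in the last scene picture.

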